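Size the reflector's shade ring on a taper gauge

TASK

The lamp reflector needs the shade ring that stops at the middle marked step of the aluminium taper gauge, which is the middle-sized of the three white rings lying on the shelf. Slide that ring down over the gauge, without letting it drop, until it rests level on the middle step, and let go of it. Leave the other two rings where they lie.

Things in the scene. Friction and masses are not known exactly. Their poses are not given: they have to be found in the camera images.
- gauge: Fixed upright aluminium mandrel on a 100 x 100 x 10 mm dark steel plate; z = its axis, origin under the plate at shelf level. Three steps, a black line just below each shoulder: lower 62 mm diameter, flat shoulder 30 mm up; middle 48 mm, flat shoulder 55 mm up; above it 34 mm diameter narrowing to 29 at 80 mm up, sloping top shoulder to 22 at 84, cone to an 8 mm tip 105 mm up.
- ring_middle_center (a point): Centre (half-way up, on the axis) of the middle-sized white ceramic ring, lying flat: outer diameter 56 mm, bore 40 mm, height 20 mm, 40 to 85 g. z is its axis. Seated on the middle step its centre is 65 mm above the gauge's origin.
- ring_small_center (a point): Centre (half-way up) of the smallest white ceramic ring, lying flat: outer diameter 42 mm, bore 26 mm, height 20 mm. Not to be moved.
- ring_large_center (a point): Centre (half-way up) of the largest white ceramic ring, lying flat: outer diameter 70 mm, bore 54 mm, height 20 mm. Not to be moved.
Not all that is in view belongs to the job. There is more than one size of the gauge; the job needs the largest. Leave any brown look-alike of the part that bears ring_middle_center alone.

How it is judged:
By the outcome, as a careful person would: the job done as asked, in the order asked, and still so for the second after the job is handed in, with the robot touching nothing.
It also fails if it takes over 42 s, if anything falls off the work surface, if the arm or the gripper's body presses on something with over 40 N, if the wrist force passes 120 N, or if a joint passes its speed limit or range.

ROBOT

A 6-joint arm with a two-finger parallel gripper is mounted at the origin on the work surface. World frame = base frame: x ahead of the robot, y to its left, z up, the work surface at z = 0. Lengths are in m, angles in rad, forces in N, time in s.
With the tool pointing down it reaches from about 0.375 to 0.975 m from the base axis. Payload 3.8 kg.
Tool frame: the origin (TCP) lies at the very end of the fingers, on their centre line; the grasp point (between the pads) lies 19 mm behind it; z points along the fingers, y is the line along which they close (so a half turn about z gives the same grasp; the last joint's range is limited). The gripper opens to 85 mm and grips with 20 to 120 N. Pads are 22 mm wide; open, the fingers measure 114 mm over their backs; the gripper's body (76 mm by 85 mm) begins 54 mm behind the grasp point. The pads swing forward as they close: fully open they stand 13 mm farther back than shut.
Start: joints at [-1.237, 0.264, 1.604, -0, 1.274, -0.037], TCP at [0.245, -0.629, 0.231] pointing down, gripper open.
Joint ranges: [-2.63, 2.63], [-0.94, 2.18], [0.31, 2.57], [-1.31, 4.45], [0, 2.66], [-2.55, 2.55]. Speed limits (rad/s): [2.57, 2.57, 3.14, 3.14, 3.14, 3.14].

INTERFACE

Orientations are given as a rotation vector (axis times angle).
In Python, from workcell import monitor, viewer, job gives the robot as it stands. The module is installed in compiled form; this text tells all that it offers.
- The arm moves only by the tool step_arm, never from a script. Its argument "series" is one flat list of numbers, 4 for each row, row after row: the shift along the tool's x, y, z in m, then the turn about the tool's z in rad. A call has 1 to 8 rows; each row is the pose to reach, as a shift and turn from the pose commanded when the call began, along the tool's axes at that moment; what a row does not reach only later rows make up. A row lasts 1/8 s, in which the tool goes at most 62.5 mm and 10.7 degrees, less where a joint would pass 70% of its speed; a pose out of reach is approached as far as the arm can. A call with a gripper value outside its range is refused whole. "gripper" is the opening, from 0 (shut) to 1 (fully open), set as the call begins (left out, the last holds). The fingers move at their own pace and stop on an object; "newtons" is the grip in N (left out, the last holds). Time passes only in rows, so rows that repeat a pose let the fingers close. It gives the time, the measured TCP pose, the force, the opening and the grip force at its end, in the units of the state.
- monitor.read_state(): the state, without advancing time (a new reading comes with each control period).
- viewer.read_camera(name): name is "scene" or "top"; returns a dict with "image" (480x640x3 uint8, red, green, blue), "intrinsics" (3x3 intrinsics, pixels), "T" (4x4, takes a point from camera to world coordinates). Camera axes: x right, y up, looking along -z (the intrinsics and any distortion apply to the point x, -y, -z); pixel columns grow to the right and rows downward; lengths in m; the calibration is good to about 2 mm. A picture is of the moment at which its call begins. There is no depth.
- job.finish_job(): hands the job in; it is judged then, once.
Trained networks look in a picture, given as the dict that the camera call returned (one of the last four; its "shot" number tells which), for a name from the list of things; names that differ only in an ending like _2 or _b are one class to them, and where a whole thing is asked for, a point or a joint stands for the part that bears it (a point fixed in the world has none). Each returns a list of dicts, best first, with "score" (0 to 1); they miss things now and then, are a little off and sometimes report something else, mostly with a low value. They report only what shows in the picture. A call takes as long as a camera call. They do not tell look-alikes from the thing itself.
- viewer.boxes_of(picture, label): "extent" ([centre column, centre row, width, height] in pixels, round what is visible of it).
- viewer.spot_point(picture, label): "point" ([column, row] in pixels: a listed point, or the origin of a listed thing).
The state is a dict: "time": time; "q": joint angles; "joint_vel": joint speeds; "joint_torque": joint torques, N m; "tool_pos": TCP position; "tcp_rot": TCP orientation; "wrist_force": force on the tool from outside, world axes, zero at the start; "torque": the same for the moment, N m; "width": opening from 0.0 (shut) to 1.0 (fully open); "grip_force": force on a finger pad.
Only numpy, scipy, OpenCV 4.12 (cv2) and the standard library are available. Lean on these libraries where they do the work, as an engineer would, in place of code of your own. Each camera call takes 0.05 s, during which the arm holds its last target. There are 200 camera calls.

## Working session

There is one attempt and no reset: what is moved stays moved. The work goes in short steps, Python scripts to look and compute and a tool call to move; the robot and the scene stay as the last step left them, time stands still between calls to the robot, and variables do not carry over. Pictures are saved under pics/ and viewed, at most 10 in all, crops included, and the job is handed in when it is done.

Besides the shell and the picture viewer there is one more tool, called as name(argument=value, ...) on one line, values as JSON. step_arm: Moves the arm, as the interface text tells. Its arguments: {"type":"object","properties":{"series":{"type":"array"},"gripper":{"type":"number"},"newtons":{"type":"number"}},"required":["series"]}

```bash
mkdir -p pics
cat > h.py <<'E'
import numpy as np, cv2
from workcell import monitor, viewer, job
def ray(p,uv):
    K=p["intrinsics"];T=p["T"]
    d=np.array([(uv[0]-K[0,2])/K[0,0],-(uv[1]-K[1,2])/K[1,1],-1.])
    return T[:3,3],T[:3,:3]@d
def onz(p,uv,z):
    o,d=ray(p,uv);return o+d*(z-o[2])/d[2]
def tri(p,a,q,b):
    o1,d1=ray(p,a);o2,d2=ray(q,b)
    s=np.linalg.lstsq(np.c_[d1,-d2],o2-o1,rcond=None)[0]
    x,y=o1+s[0]*d1,o2+s[1]*d2
    return (x+y)/2,np.linalg.norm(x-y)
def proj(p,X):
    T=p["T"];c=T[:3,:3].T@(np.array(X)-T[:3,3]);K=p["intrinsics"]
    return K[0,0]*c[0]/-c[2]+K[0,2],K[1,1]*-c[1]/-c[2]+K[1,2]
def save(p,n): cv2.imwrite("pics/"+n,p["image"][:,:,::-1])
E
python3 - <<'E'
from h import *
np.set_printoptions(precision=4,suppress=True)
for n in("scene","top"):
    p=viewer.read_camera(n);save(p,n+"0.png");print(n,p.keys(),p["T"],p["intrinsics"])
    for l,z in(("gauge",0),("ring_middle_center",.01),("ring_small_center",.01),("ring_large_center",.01)):
        for d in viewer.spot_point(p,l): print(l,np.round(d["point"],1),round(d["score"],2),onz(p,d["point"],z))
print(monitor.read_state())
E
```

```text
scene dict_keys(['image', 'intrinsics', 'T', 'shot']) [[ 0.3367 -0.6693  0.6623  1.2745]
 [ 0.9416  0.2454 -0.2307 -0.2188]
 [-0.0082  0.7013  0.7128  0.8166]
 [ 0.      0.      0.      1.    ]] [[560.9359   0.     317.6124]
 [  0.     560.9359 238.3766]
 [  0.       0.       1.    ]]
gauge [396.8 213.9] 0.89 [0.505  0.2285 0.    ]
gauge [398.2 262.8] 0.78 [0.6332 0.1709 0.    ]
gauge [461.  192.3] 0.67 [ 0.4904  0.3918 -0.    ]
ring_middle_center [318.6 245.6] 0.96 [0.5448 0.0373 0.01  ]
ring_middle_center [333.5 284. ] 0.8 [0.6479 0.0298 0.01  ]
ring_middle_center [266.5 239.2] 0.75 [ 0.4918 -0.0553  0.01  ]
ring_small_center [246.9 274.7] 0.84 [ 0.57   -0.1164  0.01  ]
ring_small_center [321.3 243.9] 0.69 [0.5422 0.0439 0.01  ]
ring_large_center [159.  252.7] 0.81 [ 0.4547 -0.2651  0.01  ]
top dict_keys(['image', 'intrinsics', 'T', 'shot']) [[-0.0139  0.9996 -0.0241  0.5151]
 [-0.9999 -0.0138  0.0003  0.0386]
 [-0.      0.0241  0.9997  0.8283]
 [ 0.      0.      0.      1.    ]] [[442.4268   0.     323.544 ]
 [  0.     442.4268 241.1306]
 [  0.       0.       1.    ]]
gauge [135.6
[... 396 characters left out ...]
 0.82 [ 0.5681 -0.1198  0.01  ]
ring_small_center [217.4 264.8] 0.68 [0.4938 0.2351 0.01  ]
ring_large_center [493.6 283.3] 0.76 [ 0.4526 -0.2744  0.01  ]
ring_large_center [410.2 221.9] 0.62 [ 0.5682 -0.1226  0.01  ]
{'time': 0.5, 'q': array([-1.2369,  0.2639,  1.604 , -0.    ,  1.2737, -0.0369]), 'joint_vel': array([-0.0017, -0.0013, -0.0007, -0.001 , -0.0012,  0.0027]), 'joint_torque': array([ -0.0007, -51.4407, -36.7236,  -0.0002,   0.0026,   0.    ]), 'tool_pos': array([ 0.2446, -0.6291,  0.2312]), 'tcp_rot': array([-3.0877, -0.579 ,  0.    ]), 'wrist_force': array([ 0.6373, -0.3472,  0.1539]), 'torque': array([-0.0064,  0.0448,  0.0279]), 'grip_force': 0.0, 'width': 0.9953268092037414}
```

View pics/scene0.png

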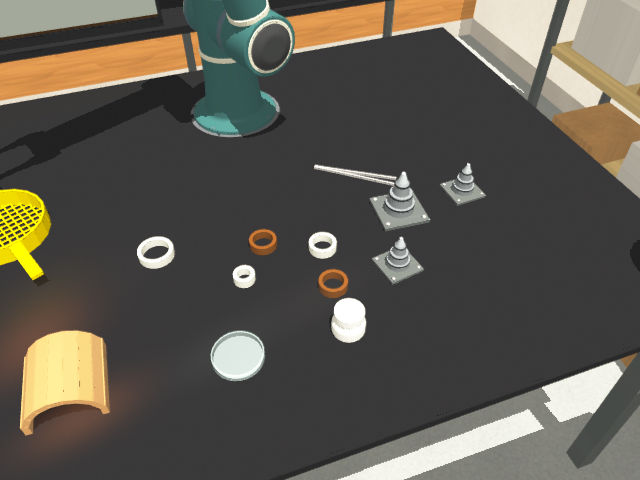

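View pics/top0.png

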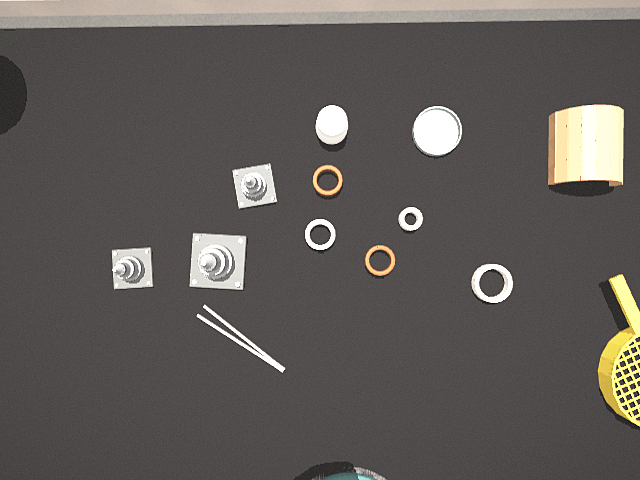

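In the scene view, the white ring candidates are middle (323,245), small (244,276), large (156,252) and the white jar (348,320). The brown look-alikes are at (263,241) and (333,283). The gauges are at (399,207), which is the largest, (398,264) and (463,188). In the top view I choose the white ring at (320,235) and the gauge at (218,262). Next I measure both and check them in one crop.

```bash
cat > m.py <<'E'
from h import *
np.set_printoptions(precision=4,suppress=True)
p=viewer.read_camera("top");im=p["image"]
g=im.min(2)
def blob(th,uv,r):
    m=np.zeros(g.shape,np.uint8);u,v=uv;m[v-r:v+r,u-r:u+r]=(g[v-r:v+r,u-r:u+r]>th)*255
    return max(cv2.findContours(m,cv2.RETR_EXTERNAL,cv2.CHAIN_APPROX_NONE)[0],key=cv2.contourArea)
vis=im.copy()
for n,uv,r in(("mid",(320,235),22),("small",(410,219),20),("large",(492,283),28)):
    c=blob(110,uv,r);e=cv2.fitEllipse(c);P=onz(p,e[0],.02)
    print(n,e,P,"dia mm",np.mean(e[1])/442*(p["T"][2,3]-.02)*1000)
    cv2.ellipse(vis,e,(255,0,0),1)
for n,uv,r in(("big",(218,262),36),("g2",(255,186),28),("g3",(132,268),28)):
    c=blob(90,uv,r);q=cv2.minAreaRect(c);b=cv2.boxPoints(q);W=np.array([onz(p,x,.01) for x in b])
    print(n,q,W.mean(0),"sides",np.linalg.norm(W[0]-W[1]),np.linalg.norm(W[1]-W[2]))
    cv2.polylines(vis,[b.astype(int)],1,(255,0,0))
cv2.imwrite("pics/crop.png",cv2.resize(vis[150:310,100:340],None,fx=3.3,fy=3.3,interpolation=cv2.INTER_CUBIC)[:,:,::-1])
a=cv2.fitEllipse(blob(110,(320,235),22))[0]
s=viewer.read_camera("scene");im=s["image"];g=im.min(2)
e=cv2.fitEllipse(blob(110,(323,245),22));print("scene mid",e[0],onz(s,e[0],.01))
for k in(.01,.055,.08,.105): print(k,proj(s,[.497,.236,k]),proj(p,[.497,.236,k]))
st=monitor.read_state()
from scipy.spatial.transform import Rotation as R
Rt=R.from_rotvec(st["tcp_rot"]).as_matrix();print(Rt)
E
python3 m.py
```

```text
mid ((319.747802734375, 233.94923400878906), (30.11918067932129, 30.49481773376465), 2.9385693073272705) [0.5478 0.0451 0.02  ] dia mm 55.42295833681673
small ((410.1971130371094, 218.43421936035156), (22.976348876953125, 24.040233612060547), 62.420127868652344) [ 0.5739 -0.1207  0.02  ] dia mm 42.99003795574632
large ((491.77099609375, 282.6727294921875), (38.372344970703125, 41.27198028564453), 105.1280517578125) [ 0.4546 -0.2673  0.02  ] dia mm 72.82351001437108
big ((217.48056030273438, 260.811279296875), (54.081974029541016, 54.83051300048828), 3.5763344764709473) [0.5012 0.2349 0.01  ] sides 0.10123065637594139 0.10013583015736417
g2 ((254.08714294433594, 185.3761444091797), (39.75115203857422, 39.19430160522461), 80.13418579101562) [0.6401 0.1658 0.01  ] sides 0.07277321906252211 0.07406828774128206
g3 ((131.9883270263672, 267.8132629394531), (40.04685974121094, 40.17161560058594), 86.42366790771484) [0.4905 0.3929 0.01  ] sides 0.074247460227136 0.0739544735942875
scene mid (322.3135070800781, 244.69044494628906) [0.545  0.0451 0.01  ]
0.01 (np.float64(398.82163052987255), np.float64(207.2152027527157)) (np.float64(216.8927115368051), np.float64(263.0682445010062))
0.055 (np.float64(400.8845921207585), np.float64(191.13168804862298)) (np.float64(210.68163698078035), np.float64(263.72431266932983))
0.08 (np.float64(402.08063143403), np.float64(181.80697935474234)) (np.float64(206.9080356361995), np.float64(264.1229135394034))
0.105 (np.float64(403.3144926457604), np.float64(172.18739892757904)) (np.float64(202.87339281750087), np.float64(264.5490878994159))
[[ 0.932   0.3623  0.    ]
 [ 0.3623 -0.932  -0.    ]
 [ 0.      0.0001 -1.    ]]
```

View pics/crop.png

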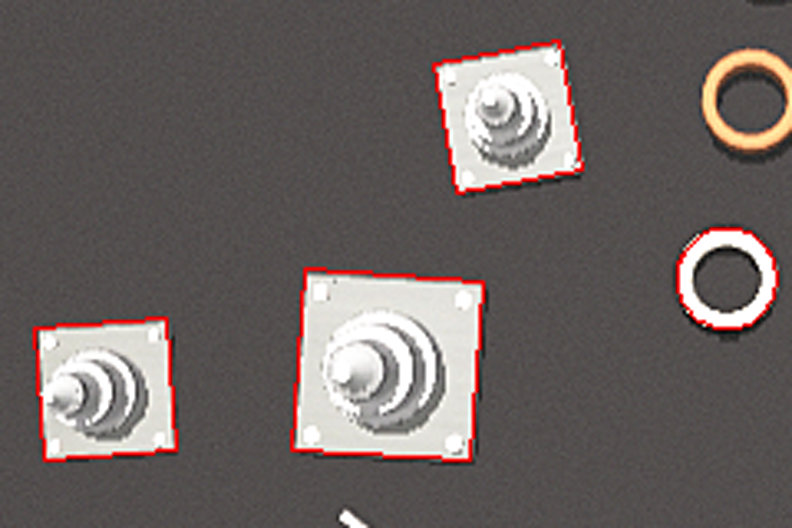

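The crop confirms the choice. The white ring at top-view (320,234) measures 55 mm across, and the gauge at (217,261) has the 100 mm plate, while the other two plates are about 74 mm. Now I move above the ring.

step_arm(series=[0.04,-0.04,0,0,0.08,-0.08,0,0,0.12,-0.12,0,0,0.16,-0.16,0,0,0.2,-0.2,0,0,0.24,-0.24,0,0,0.28,-0.28,0,0,0.32,-0.32,0,0], gripper=1, newtons=30)

```text
time: 1.6
tool_pos: [0.4275, -0.2133, 0.2317]
tcp_rot: [3.087, 0.579, 0.002]
wrist_force: [1.0, -0.5, -0.1]
width: 1.003
grip_force: 0.0
```

step_arm(series=[0.04,-0.04,0.02,0,0.08,-0.08,0.04,0,0.12,-0.12,0.06,0,0.16,-0.16,0.08,0,0.19,-0.185,0.09,0,0.206,-0.199,0.09,0,0.206,-0.199,0.09,0,0.206,-0.199,0.09,0])

```text
time: 2.6
tool_pos: [0.5468, 0.0443, 0.1419]
tcp_rot: [3.087, 0.578, 0.001]
wrist_force: [-0.3, -0.0, 0.0]
width: 1.002
grip_force: 0.0
```

Run:
```python
from h import *
np.set_printoptions(precision=4,suppress=True)
s=monitor.read_state();print(s["time"],s["tool_pos"],s["tcp_rot"],s["q"])
p=viewer.read_camera("scene")
print(proj(p,[.547,.045,.01]),proj(p,s["tool_pos"]))
v=cv2.resize(p["image"][140:300,220:460],None,fx=3.3,fy=3.3,interpolation=cv2.INTER_CUBIC)
cv2.imwrite("pics/c1.png",v[:,:,::-1])
```

```text
2.6 [0.5468 0.0443 0.1419] [3.0873 0.5783 0.0006] [ 0.0358  0.0999  1.9688 -0.0006  1.0724  1.2365]
(np.float64(322.6192361417119), np.float64(245.386461552346)) (np.float64(322.0906272776213), np.float64(195.3667854067186))
```

View pics/c1.png

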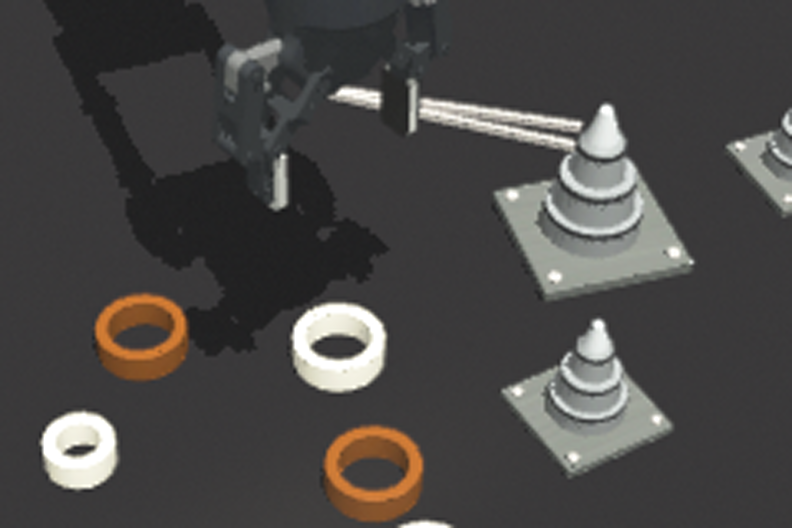

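The scene view agrees with the ring estimate: its centre is at about (323,245), predicted (322.6,245.4). The open fingers straddle it, and the gauge tip at (403,172) agrees too. Now I descend and grip.

step_arm(series=[0,0,0.04,0,0,0,0.08,0,0,0,0.105,0,0,0,0.12,0,0,0,0.13,0,0,0,0.137,0,0,0,0.137,0,0,0,0.137,0])

```text
time: 3.65
tool_pos: [0.5475, 0.0453, 0.005]
tcp_rot: [3.088, 0.579, 0.002]
wrist_force: [0.0, -0.3, 0.2]
width: 1.001
grip_force: 0.0
```

step_arm(series=[0,0,0,0,0,0,0,0,0,0,0,0,0,0,0,0,0,0,0,0,0,0,0,0,0,0,0,0,0,0,0,0], gripper=0, newtons=30)

```text
time: 4.65
tool_pos: [0.5472, 0.0453, 0.0052]
tcp_rot: [3.088, 0.579, 0.001]
wrist_force: [-1.6, -0.1, 6.3]
width: 0.636
grip_force: 31.4
```

step_arm(series=[0,0,-0.01,0,0,0,-0.03,0,0,0,-0.06,0,0,0,-0.09,0,0,0,-0.12,0,0,0,-0.14,0,0,0,-0.15,0,0,0,-0.15,0])

```text
time: 5.65
tool_pos: [0.5472, 0.0452, 0.155]
tcp_rot: [3.088, 0.579, 0.002]
wrist_force: [-0.3, 0.0, -0.3]
width: 0.638
grip_force: 32.0
```

step_arm(series=[0.003,-0.025,0,0,0.007,-0.06,0,0,0.012,-0.1,0,0,0.018,-0.14,0,0,0.022,-0.175,0,0,0.024,-0.194,0,0,0.024,-0.194,0,0,0.024,-0.194,0,0])

```text
time: 6.65
tool_pos: [0.4988, 0.2338, 0.1538]
tcp_rot: [3.087, 0.579, -0.001]
wrist_force: [0.2, -0.7, -0.9]
width: 0.638
grip_force: 32.0
```

Run:
```python
from h import *
np.set_printoptions(precision=4,suppress=True)
s=monitor.read_state();print(s["time"],s["tool_pos"],s["width"],s["grip_force"],s["wrist_force"],s["q"])
p=viewer.read_camera("scene")
x,y,z=s["tool_pos"]
print("held centre pred",proj(p,[x,y,z+.005]))
for d in viewer.spot_point(p,"ring_middle_center")+viewer.spot_point(p,"gauge"): print(d, onz(p,d["point"],z+.005))
v=cv2.resize(p["image"][110:260,320:480],None,fx=4,fy=4,interpolation=cv2.INTER_CUBIC)
cv2.imwrite("pics/c2.png",v[:,:,::-1])
```

```text
6.65 [0.4988 0.2338 0.1538] 0.6376822892569958 32.01600316911936 [ 0.194  -0.7119 -0.9482] [ 0.3935  0.0934  1.9522 -0.0007  1.097   1.594 ]
held centre pred (np.float64(405.5046120686101), np.float64(151.19427430331993))
{'point': [335.6, 283.1], 'score': 0.9} [ 0.7629 -0.0124  0.1588]
{'point': [265.5, 238.5], 'score': 0.88} [ 0.6341 -0.0866  0.1588]
{'point': [402.7, 152.0], 'score': 0.7} [0.4993 0.2276 0.1588]
{'point': [245.2, 278.0], 'score': 0.49} [ 0.7056 -0.1395  0.1588]
{'point': [399.2, 208.4], 'score': 0.97} [0.6434 0.1514 0.1588]
{'point': [396.3, 261.0], 'score': 0.64} [0.7534 0.0939 0.1588]
{'point': [462.7, 193.3], 'score': 0.56} [0.6463 0.2746 0.1588]
```

View pics/c2.png

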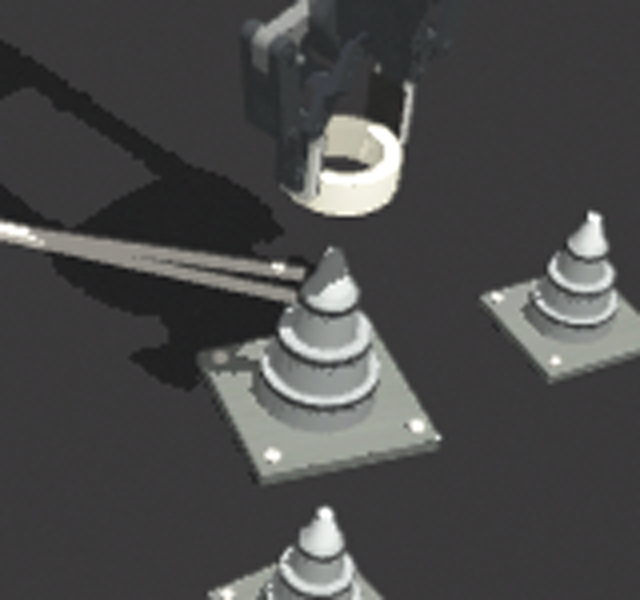

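The held ring is at about (405.7,151), where it was predicted, and level. The gauge axis runs through the tip at (404,173), so the offset is about 1 mm in +y. I correct that and lower gently.

step_arm(series=[0,-0.001,0.01,0,0,-0.001,0.02,0,0,-0.001,0.03,0,0,-0.001,0.036,0,0,-0.001,0.036,0,0,-0.001,0.036,0])

```text
time: 7.55
tool_pos: [0.4987, 0.2358, 0.1185]
tcp_rot: [-3.088, -0.579, -0.001]
wrist_force: [0.4, -1.2, -0.1]
width: 0.637
grip_force: 32.0
```

Run:
```python
from h import *
np.set_printoptions(precision=4,suppress=True)
s=monitor.read_state();print(s["time"],s["tool_pos"],s["width"],s["wrist_force"])
p=viewer.read_camera("scene");x,y,z=s["tool_pos"]
print("held",proj(p,[x,y,z+.005]))
for k in(.03,.055,.08):print(k,proj(p,[x,y,k]))
v=cv2.resize(p["image"][130:240,340:460],None,fx=5,fy=5,interpolation=cv2.INTER_CUBIC)
for k in np.arange(.03,.2,.005):
    a=proj(p,[x,y,k]);cv2.circle(v,(int((a[0]-340)*5),int((a[1]-130)*5)),1,(255,0,0),-1)
cv2.imwrite("pics/c3.png",v[:,:,::-1])
```

```text
7.55 [0.4987 0.2358 0.1185] 0.6366590667960933 [ 0.3996 -1.2131 -0.1158]
held (np.float64(404.5422844986313), np.float64(165.39304465382577))
0.03 (np.float64(399.9925463308027), np.float64(200.70726604678867))
0.055 (np.float64(401.15776988635844), np.float64(191.66301754384062))
0.08 (np.float64(402.35930491170274), np.float64(182.33692616644163))
```

View pics/c3.png

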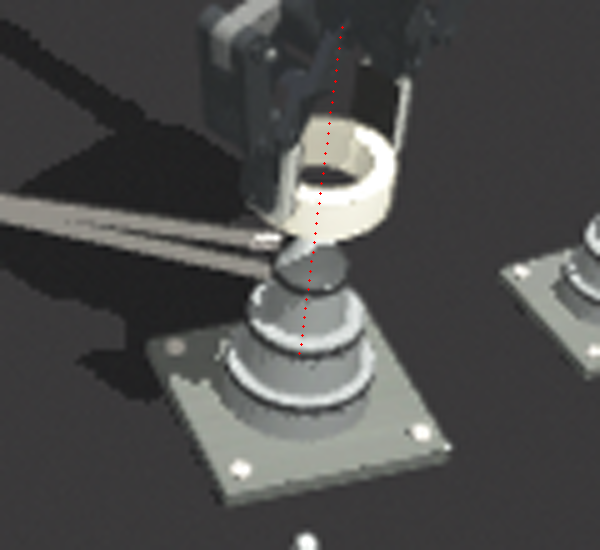

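The projected tool axis (red) passes through the centres of both the ring (322,178) and the gauge steps. The top view suggests about 1 mm more in x. I lower slowly with force checks.

step_arm(series=[0.001,0,0.004,0,0.001,0,0.009,0,0.001,0,0.014,0,0.001,0,0.019,0,0.001,0,0.024,0,0.001,0,0.028,0,0.001,0,0.028,0])

```text
time: 8.48
tool_pos: [0.4991, 0.2359, 0.0898]
tcp_rot: [3.088, 0.579, -0.001]
wrist_force: [0.0, 0.6, -0.2]
width: 0.633
grip_force: 32.0
```

step_arm(series=[0,0,0.003,0,0,0,0.006,0,0,0,0.009,0,0,0,0.012,0,0,0,0.012,0,0,0,0.012,0])

```text
time: 9.22
tool_pos: [0.4995, 0.2361, 0.0783]
tcp_rot: [-3.088, -0.579, -0.0]
wrist_force: [0.6, 0.2, -1.2]
width: 0.635
grip_force: 32.0
```

No contact so far. The ring's bottom is at about 73 mm, with 18 mm left to go.

step_arm(series=[0,0,0.003,0,0,0,0.006,0,0,0,0.009,0,0,0,0.012,0,0,0,0.0145,0,0,0,0.0155,0,0,0,0.0155,0])

```text
time: 10.1
tool_pos: [0.4994, 0.236, 0.0627]
tcp_rot: [3.088, 0.579, -0.0]
wrist_force: [0.2, -0.6, -0.4]
width: 0.631
grip_force: 32.0
```

step_arm(series=[0,0,0.001,0,0,0,0.002,0,0,0,0.002,0,0,0,0.002,0])

```text
time: 10.6
tool_pos: [0.4994, 0.236, 0.0608]
tcp_rot: [3.088, 0.579, 0.0]
wrist_force: [1.0, 0.2, -0.9]
width: 0.632
grip_force: 32.0
```

step_arm(series=[0,0,0.0005,0,0,0,0.001,0,0,0,0.001,0])

```text
time: 10.98
tool_pos: [0.4995, 0.236, 0.0602]
tcp_rot: [-3.088, -0.579, -0.0]
wrist_force: [-1.4, -1.2, 3.4]
width: 0.636
grip_force: 32.3
```

step_arm(series=[0,0,0.0005,0,0,0,0.001,0,0,0,0.001,0])

```text
time: 11.35
tool_pos: [0.4995, 0.2361, 0.0601]
tcp_rot: [3.088, 0.579, 0.0]
wrist_force: [-4.2, -2.2, 10.5]
width: 0.635
grip_force: 32.9
```

Contact came at the expected height (60.2 mm). I release, then retreat straight up.

step_arm(series=[0,0,0,0,0,0,0,0,0,0,0,0,0,0,0,0,0,0,0,0,0,0,0,0], gripper=1)

```text
time: 12.1
tool_pos: [0.4994, 0.236, 0.0587]
tcp_rot: [3.088, 0.579, -0.0]
wrist_force: [0.2, -0.6, -0.6]
width: 1.004
grip_force: 0.0
```

step_arm(series=[0,0,-0.015,0,0,0,-0.04,0,0,0,-0.08,0,0,0,-0.12,0,0,0,-0.16,0,0,0,-0.18,0,0,0,-0.18,0])

```text
time: 12.98
tool_pos: [0.5005, 0.2365, 0.241]
tcp_rot: [-3.087, -0.579, -0.006]
wrist_force: [-0.2, -0.5, -0.6]
width: 0.998
grip_force: 0.0
```

step_arm(series=[-0.04,0.04,0,0,-0.08,0.08,0,0,-0.12,0.12,0,0,-0.16,0.16,0,0,-0.19,0.19,0,0,-0.2,0.2,0,0,-0.2,0.2,0,0])

```text
time: 13.85
tool_pos: [0.3849, -0.023, 0.2376]
tcp_rot: [-3.087, -0.576, 0.002]
wrist_force: [0.7, 0.5, 0.4]
width: 1.004
grip_force: 0.0
```

Run:
```python
from h import *
s=monitor.read_state();print(s["time"],s["tool_pos"],s["width"],s["wrist_force"])
p=viewer.read_camera("scene");t=viewer.read_camera("top")
a=cv2.resize(p["image"][150:230,355:445],(400,356),interpolation=cv2.INTER_CUBIC)
b=cv2.resize(t["image"][220:300,170:260],(400,356),interpolation=cv2.INTER_CUBIC)
cv2.imwrite("pics/c4.png",np.hstack([a,b])[:,:,::-1])
```

```text
13.85 [ 0.38491629 -0.02298334  0.23763432] 1.0044157653426231 [0.72789972 0.46973892 0.37022947]
```

View pics/c4.png

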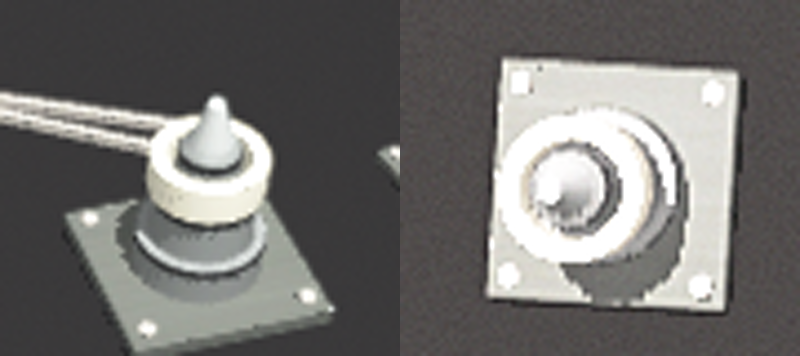

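The ring sits level on the middle step (left panel, centre about (210,170)). It is centred round the cone in both views, and the gripper is clear.

```bash
python3 -c "
from workcell import job
print(job.finish_job())"
```

```text
the job is handed in; nothing more can be done
None
```

The middle-sized white ring rests level on the middle step of the largest gauge, released with the arm clear and the other rings not touched, and the job was handed in at about 14 s.

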